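# Clip the punch into the ball-sizing tray and hold the tray out level

### The arm

A 6-joint arm with a two-finger parallel gripper is mounted at the origin on a cart in front of the work surface, level with it; the furniture and walls round the work are solid. World frame = base frame: x ahead of the robot, y to its left, z up, the work surface at z = 0. Lengths are in m, angles in degrees, forces in N, time in s.
With the tool pointing down it reaches from about 0.275 to 0.85 m from the base axis. Payload 5.2 kg.
Tool frame: the origin (TCP) lies at the very end of the fingers, on their centre line; the grasp point (between the pads) lies 19 mm behind it; z points along the fingers, y is the line along which they close (so a half turn about z gives the same grasp; the last joint's range is limited). The gripper opens to 85 mm and grips with 20 to 120 N. Pads are 22 mm wide; open, the fingers measure 114 mm over their backs; the gripper's body (76 mm by 85 mm) begins 54 mm behind the grasp point. The pads swing forward as they close: fully open they stand 13 mm farther back than shut.
Start: joints at [-75.504, 14.817, 87.949, -0, 77.235, -11.62], TCP at [0.242, -0.494, 0.231] pointing down, gripper open.
Joint ranges: [-179.93, 179.93], [-52.35, 119.4], [10.71, 147.94], [-69.91, 249.91], [12.55, 155.21], [-178.61, 178.61]. Speed limits (degrees/s): [147.25, 147.25, 180, 180, 180, 180].

### API

Orientations are given as a 3x3 rotation matrix whose columns are the frame's x, y, z axes.
In Python, from cell import arm gives the robot as it stands.
- The arm moves only by the tool jog_arm, never from a script. Its argument "plan" is a list of rows, each an object with "dp": the shift along the tool's x, y, z in units of 0.1 m (1.0 is 0.1 m), a list of three; "roll": the turn about the tool's z in units of 2 pi rad (1.0 is 2 pi rad); "fingers": the opening, from 0 (shut) to 1 (fully open). In form: [{"dp": [x, y, z], "roll": roll, "fingers": fingers}, ...]. A call has 1 to 12 rows; each row is the pose to reach, as a shift and turn from the pose commanded when the call began, along the tool's axes at that moment, turning the shorter way round; what a row does not reach only later rows make up. A row lasts 1/8 s, in which the tool goes at most 62.5 mm and 10.7 degrees, less where a joint would pass 70% of its speed; a pose out of reach is approached as far as the arm can. A call with a number of a shift or a turn outside -1 to 1 is refused whole. A call with a gripper value outside its range is refused whole. The fingers move at their own pace and stop on an object; "squeeze" is the grip in N (left out, the last holds). Time passes only in rows, so rows that repeat a pose let the fingers close. It gives the time, the measured TCP pose, the force, the opening and the grip force at its end, in the units of the state.
- arm.state(): the state, without advancing time (a new reading comes with each control period).
- arm.read_camera(name): name is "side" or "top" or "wrist"; returns a dict with "color" (420x560x3 uint8, red, green, blue), "fx", "fy", "cx", "cy" (pixels), "origin" and "orientation" of the camera in the world. Camera axes: x right, y down, z forward; pixel columns grow to the right and rows downward; lengths in m; the calibration is good to about 2 mm. A picture is of the moment at which its call begins. There is no depth.
- arm.job_done(): hands the job in; it is judged then, once.
Trained networks look in a picture, given as the dict that the camera call returned (one of the last four; its "shot" number tells which), for a name from the list of things; names that differ only in an ending like _2 or _b are one class to them, and where a whole thing is asked for, a point or a joint stands for the part that bears it (a point fixed in the world has none). Each returns a list of dicts, best first, with "confidence" (0 to 1); they miss things now and then, are a little off and sometimes report something else, mostly with a low value. They report only what shows in the picture. A call takes as long as a camera call. They do not tell look-alikes from the thing itself.
- arm.search_frame(picture, label): "bbox" ([left, top, right, bottom] in pixels, round what is visible of it).
- arm.place_of(picture, label): "centre" ([column, row] in pixels: a listed point, or the origin of a listed thing).
The state is a dict: "t": time; "joint_positions": joint angles; "joint_velocities": joint speeds; "joint_efforts": joint torques, N m; "position": TCP position; "orientation": TCP orientation; "force": force on the tool from outside, world axes, zero at the start; "moment": the same for the moment, N m; "finger_gap": opening from 0.0 (shut) to 1.0 (fully open); "grasp_force": force on a finger pad.
Only numpy, scipy, OpenCV 4.12 (cv2) and the standard library are available. Lean on these libraries where they do the work, as an engineer would, in place of code of your own. Each camera call takes 0.05 s, during which the arm holds its last target. There are 200 camera calls.

### The job

Push the square steel punch down into the sprung clip of the kit tray until the jaw snaps shut over it, with the punch sticking out about equally at both ends. Then lift the tray by its upright handle, never letting the loose steel ball roll out of its pocket, carry it over the middle of the square rubber mat and finish still holding it there, level and still, its underside about 10 cm above the bench, so that a fitter can take the parts from it: do not put it down or let go.

Things in the scene. Friction and masses are not known exactly. Their poses are not given: they have to be found in the camera images.
- punch_center (a point): Centre of the chasing punch: a straight grey steel bar, 120 mm long, 10 mm wide and 9 mm high, 70 g, the only punch lying loose on the open bench, at the front between the tray and the mat. Its long axis is the point's y axis; z is up. The point lies 4.5 mm above the bench at first.
- tray: Loose sheet-metal kit tray, 140 mm (its x) by 184 mm (its y), about 0.4 kg, floor 5 mm thick, rim 12 mm high; origin at the centre of its underside, z up. A wooden handle blade stands in its middle, the ball pocket is on the handle's +y side, the sprung clip on its -y side. Yaw within 0.35 rad; on the left or right of the bench, the mat on the other side.
- tray_handle (a point): Grip point of the tray's handle, in the middle of the tray, 64 mm above its underside. The blade is 14 mm thick (tray y), 60 mm long (tray x) and its top is 76 mm above the underside; grip it across its thickness from above. The loaded tray balances about this handle. Axes as the tray's.
- tray_clip (a point): Centre of the clipped punch's place: 70 mm from the handle towards tray -y, 26.5 mm above the tray's underside. The punch lies along tray x on two rests (tops 22 mm above the underside). Two steel stations, each 14 mm wide, stand 34 mm either side of this point along x, with 54 mm of free room between for the fingers. Fixed flared wall on the handle side, sprung jaw on the outer side.
- clip_jaw (a joint): Sprung jaw, hinged along tray x: 0 rad closed empty, about 0.1 closed over the seated punch, about 0.25 while the punch passes. The mouth is about 18 mm wide at its top, 45 mm above the tray's underside. Pushed straight down with about 4 to 12 N, the punch wedges the jaw open, bottoms on the rests and the jaw snaps over its upper edge; it then stays in when let go.
- tray_pocket (a point): Centre of the ball when it rests mid-pocket: 60 mm from the handle towards tray +y, 20 mm above the tray's underside. The pocket is a flat 32 mm round recess inside a ring 3 mm high and 40 mm across; the ball can roll about 7 mm any way in it and leaves it if the tray is tipped about 35 degrees or jerked.
- ball_center (a point): Centre of the loose steel ball, 30 mm in diameter, 110 g, lying in the tray's pocket.
- mat: Flat dark rubber bench mat, 150 mm square with a low border, 5.5 mm thick, fixed to the bench; origin at the centre of its underside.
Mind the look-alikes: they are no part of the job. What is meant by the part that bears ball_center is not green, and is the smaller of those in its own colour.

How it is judged:
By the outcome, as a careful person would: the job done as asked, in the order asked, and still so for the second after the job is handed in, while the arm keeps its last pose, push and grip.
It also fails if it takes over 58 s, if anything falls off the work surface, if the arm or the gripper's body presses on something with over 40 N, if the wrist force passes 120 N, or if a joint passes its speed limit or range.

## Working session

There is one attempt and no reset: what is moved stays moved. The work goes in short steps, Python scripts to look and compute and a tool call to move; the robot and the scene stay as the last step left them, time stands still between calls to the robot, and variables do not carry over. Pictures are saved under pics/ and viewed, at most 10 in all, crops included, and the job is handed in when it is done.

Besides the shell and the picture viewer there is one more tool, called by a JSON object that holds its "api" and its "payload", one argument or row to a line. jog_arm: Moves the arm, as the interface text tells. Its arguments: {"type":"object","properties":{"plan":{"type":"array"},"squeeze":{"type":"number"}},"required":["plan"]}

```bash
mkdir -p pics; cat > h.py <<'E'
import numpy as np, cv2
from cell import arm
def ray(p,uv):
    R=np.array(p["orientation"]); d=R@np.array([(uv[0]-p["cx"])/p["fx"],(uv[1]-p["cy"])/p["fy"],1.]); return np.array(p["origin"]),d
def onz(p,uv,z):
    o,d=ray(p,uv); return o+d*(z-o[2])/d[2]
def proj(p,X):
    c=np.array(p["orientation"]).T@(np.array(X)-p["origin"]); return c[:2]/c[2]*[p["fx"],p["fy"]]+[p["cx"],p["cy"]]
def save(p,n): cv2.imwrite(f"pics/{n}.png",p["color"][:,:,::-1])
Z=dict(punch_center=.0045,tray=0,tray_handle=.064,tray_clip=.0265,tray_pocket=.02,ball_center=.02,mat=0)
E
python3 - <<'E'
from h import *
np.set_printoptions(precision=3,suppress=True)
for n in("top","side"):
    p=arm.read_camera(n); save(p,n)
    print(n,p["fx"],np.array(p["origin"]),np.array(p["orientation"]).round(3).tolist())
    for l in Z:
        for r in arm.place_of(p,l)[:5]:
            print(l,round(r["confidence"],2),np.array(r["centre"]).round(0),onz(p,r["centre"],Z[l]))
a=cv2.imread("pics/top.png");b=cv2.imread("pics/side.png")
print(arm.state()["orientation"])
E
```

```text
top 434.57738892042346 [ 0.333 -0.017  0.978] [[-0.011, -0.989, 0.15], [-1.0, 0.015, 0.021], [-0.023, -0.15, -0.988]]
punch_center 0.47 [281. 238.] [0.418 0.014 0.004]
tray 0.83 [387. 202.] [ 0.496 -0.227  0.   ]
tray_handle 0.69 [395. 196.] [ 0.498 -0.231  0.064]
tray_clip 0.62 [421. 188.] [ 0.521 -0.297  0.026]
tray_pocket 0.7 [366. 208.] [ 0.481 -0.175  0.02 ]
ball_center 0.66 [316. 225.] [ 0.444 -0.064  0.02 ]
ball_center 0.63 [364. 208.] [ 0.48  -0.171  0.02 ]
ball_center 0.55 [248. 198.] [0.506 0.088 0.02 ]
mat 0.73 [185. 213.] [0.479 0.234 0.   ]
mat 0.3 [422. 190.] [ 0.523 -0.307  0.   ]
side 392.0690884915842 [0.141 0.709 0.42 ] [[-0.901, -0.16, 0.404], [-0.434, 0.368, -0.822], [-0.018, -0.916, -0.401]]
punch_center 0.71 [310. 250.] [0.42  0.018 0.005]
tray 0.94 [318. 205.] [ 0.5   -0.237 -0.   ]
tray_handle 0.83 [321. 186.] [ 0.485 -0.216  0.064]
tray_clip 0.57 [320. 186.] [ 0.523 -0.312  0.027]
tray_pocket 0.71 [317. 210.] [ 0.473 -0.16   0.02 ]
tray_pocket 0.39 [311. 247.] [0.413 0.03  0.02 ]
ball_center 0.6 [317. 225.] [ 0.44  -0.075  0.02 ]
ball_center 0.43 [255. 254.] [0.506 0.106 0.02 ]
ball_center 0.42 [316. 205.] [ 0.488 -0.193  0.02 ]
mat 0.58 [234. 299.] [0.479 0.231 0.   ]
[[ 0.898  0.44  -0.   ]
 [ 0.44  -0.898 -0.   ]
 [-0.     0.    -1.   ]]
```

View pics/top.png

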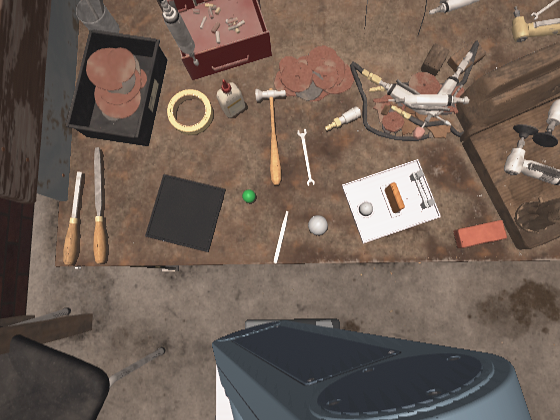

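View pics/side.png

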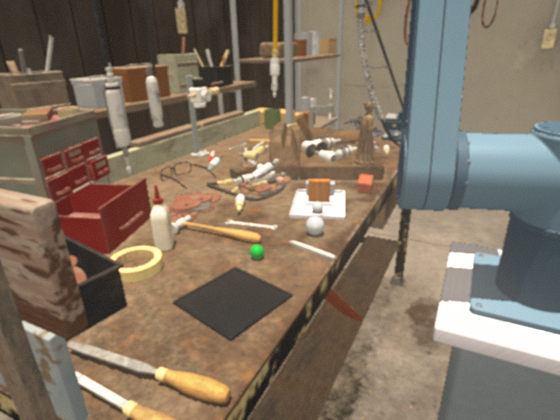

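The top view shows the tray at about (390,200) with the small grey ball in its pocket at (365,208). The punch runs (287,212)–(275,262) and the mat is at (186,213). The large grey ball (318,225) and the green ball (249,197) are look-alikes. The side view agrees. I'm flying over the punch now.

{"api": "jog_arm", "payload": {
  "plan": [
    {"dp": [0.48, -0.47, 0], "roll": 0, "fingers": 0.4},
    {"dp": [0.96, -0.95, 0], "roll": 0, "fingers": 0.4},
    {"dp": [0.96, -0.95, 0], "roll": 0, "fingers": 0.4}
  ],
  "squeeze": 70
}}

```text
t: 1.18
position: [0.2872, -0.3629, 0.2315]
orientation: [[0.897, 0.443, 0.0], [0.443, -0.897, 0.001], [0.001, -0.001, -1.0]]
force: [0.5, -1.4, 0.9]
finger_gap: 0.405
grasp_force: 0.0
```

{"api": "jog_arm", "payload": {
  "plan": [
    {"dp": [0.48, -0.47, 0], "roll": 0, "fingers": 0.4},
    {"dp": [0.96, -0.95, 0], "roll": 0, "fingers": 0.4},
    {"dp": [0.96, -0.95, 0], "roll": 0, "fingers": 0.4}
  ]
}}

```text
t: 1.55
position: [0.3315, -0.2363, 0.2316]
orientation: [[0.896, 0.443, 0.001], [0.443, -0.896, -0.0], [0.0, 0.0, -1.0]]
force: [0.9, -1.2, 0.2]
finger_gap: 0.4
grasp_force: 0.0
```

{"api": "jog_arm", "payload": {
  "plan": [
    {"dp": [0.48, -0.47, 0], "roll": 0, "fingers": 0.4},
    {"dp": [0.96, -0.95, 0], "roll": 0, "fingers": 0.4},
    {"dp": [0.96, -0.95, 0], "roll": 0, "fingers": 0.4}
  ]
}}

```text
t: 1.92
position: [0.3762, -0.1093, 0.2316]
orientation: [[0.896, 0.444, 0.001], [0.444, -0.896, -0.0], [0.001, 0.001, -1.0]]
force: [1.1, -0.4, 0.3]
finger_gap: 0.399
grasp_force: 0.0
```

{"api": "jog_arm", "payload": {
  "plan": [
    {"dp": [0.48, -0.47, 0], "roll": 0.03, "fingers": 0.4},
    {"dp": [0.8, -0.95, 0], "roll": 0.06, "fingers": 0.4},
    {"dp": [0.8, -0.95, 0], "roll": 0.085, "fingers": 0.4},
    {"dp": [0.8, -0.95, 0], "roll": 0.11, "fingers": 0.4},
    {"dp": [0.8, -0.95, 0], "roll": 0.11, "fingers": 0.4},
    {"dp": [0.8, -0.95, 0], "roll": 0.11, "fingers": 0.4}
  ]
}}

```text
t: 2.68
position: [0.4057, 0.0082, 0.2313]
orientation: [[0.973, -0.232, 0.0], [-0.232, -0.973, -0.0], [0.0, 0.0, -1.0]]
force: [-0.1, 0.6, -0.3]
finger_gap: 0.401
grasp_force: 0.0
```

```bash
python3 - <<'E'
from h import *
np.set_printoptions(precision=4,suppress=True)
s=arm.state(); print(s["t"],np.array(s["position"]),np.array(s["orientation"]),s["finger_gap"])
p=arm.read_camera("wrist"); save(p,"w1")
print(p["fx"],np.array(p["origin"]),np.array(p["orientation"]).round(3).tolist())
for l in ("punch_center","tray","tray_handle","tray_clip","tray_pocket","ball_center","mat"):
    for r in arm.place_of(p,l)[:3]:
        print(l,round(r["confidence"],2),np.array(r["centre"]).round(0),onz(p,r["centre"],Z[l]))
for r in arm.search_frame(p,"punch_center")[:2]: print(r)
E
```

```text
2.675 [0.4057 0.0082 0.2313] [[ 0.9728 -0.2316  0.0001]
 [-0.2316 -0.9728 -0.0004]
 [ 0.0002  0.0004 -1.    ]] 0.40052714251600124
316.73911136744124 [ 0.4813 -0.0105  0.3745] [[-0.233, -0.925, -0.299], [-0.973, 0.222, 0.071], [0.0, 0.308, -0.951]]
punch_center 0.96 [273. 161.] [0.4215 0.012  0.0045]
tray 0.8 [481.  41.] [ 0.4934 -0.2336  0.    ]
tray_handle 0.81 [522.  24.] [ 0.4969 -0.231   0.064 ]
tray_clip 0.28 [526.  25.] [ 0.4971 -0.2608  0.0265]
tray_pocket 0.58 [438.  67.] [ 0.4789 -0.1777  0.02  ]
tray_pocket 0.55 [ 81. 157.] [0.4784 0.2187 0.02  ]
ball_center 0.93 [342. 131.] [ 0.438  -0.0706  0.02  ]
ball_center 0.72 [184.  95.] [0.5138 0.0849 0.02  ]
ball_center 0.7 [439.  67.] [ 0.4785 -0.1791  0.02  ]
mat 0.65 [ 82. 157.] [0.4785 0.2304 0.    ]
{'bbox': [266.9, 111.1, 276.0, 216.8], 'confidence': 0.73}
```

View pics/w1.png

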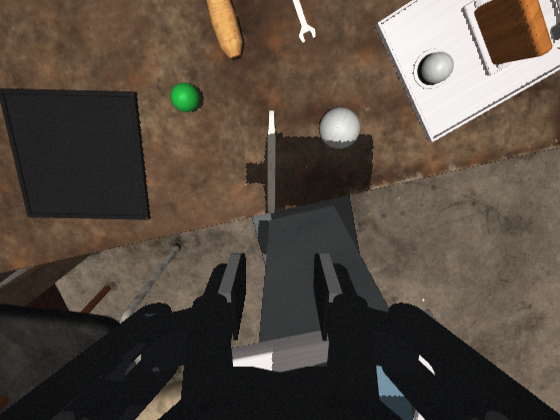

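```bash
python3 - <<'E'
from h import *
np.set_printoptions(precision=4,suppress=True)
s=arm.state(); R=np.array(s["orientation"]);t=np.array(s["position"])
p=arm.read_camera("wrist"); print(arm.search_frame(p,"punch_center")[0])
a=onz(p,(271.5,111),.0045);b=onz(p,(271,215.5),.0045);c=(a+b)/2
print(a,b,c,np.linalg.norm(a-b),np.degrees(np.arctan2(*(a-b)[1::-1])),R.T@(c-t)*10)
E
```

```text
{'bbox': [268.9, 107.7, 277.8, 214.5], 'confidence': 0.91}
[0.476  0.0009 0.0045] [0.3559 0.0314 0.0045] [0.4159 0.0161 0.0045] 0.12393291428829842 -14.27624147923188 [ 0.0876 -0.0918  2.2683]
```

The punch lies vertical in the wrist image along (271,111–215), aligned with the tool. I'm descending for a closer look.

{"api": "jog_arm", "payload": {
  "plan": [
    {"dp": [0.09, -0.085, 0.5], "roll": 0.002, "fingers": 0.45},
    {"dp": [0.09, -0.085, 1.0], "roll": 0.002, "fingers": 0.45},
    {"dp": [0.09, -0.085, 1.0], "roll": 0.002, "fingers": 0.45}
  ]
}}

```text
t: 3.6
position: [0.413, 0.0163, 0.1287]
orientation: [[0.969, -0.245, -0.008], [-0.245, -0.97, 0.002], [-0.008, 0.0, -1.0]]
force: [-0.3, 0.5, 1.1]
finger_gap: 0.447
grasp_force: 0.0
```

{"api": "jog_arm", "payload": {
  "plan": [
    {"dp": [0, 0, 0.5], "roll": 0, "fingers": 0.45},
    {"dp": [0, 0, 0.7], "roll": 0, "fingers": 0.45},
    {"dp": [0, 0, 0.7], "roll": 0, "fingers": 0.45},
    {"dp": [0, 0, 0.7], "roll": 0, "fingers": 0.45}
  ]
}}

```text
t: 4.1
position: [0.4177, 0.0151, 0.0632]
orientation: [[0.969, -0.245, 0.003], [-0.245, -0.969, -0.001], [0.003, -0.0, -1.0]]
force: [-0.2, 0.6, 0.2]
finger_gap: 0.451
grasp_force: 0.0
```

```bash
python3 - <<'E'
from h import *
np.set_printoptions(precision=4,suppress=True)
s=arm.state(); R=np.array(s["orientation"]);t=np.array(s["position"]);print(t)
p=arm.read_camera("wrist"); save(p,"w2")
print(arm.search_frame(p,"punch_center")[0])
for r in arm.place_of(p,"punch_center")[:1]: print(r, R.T@(onz(p,r["centre"],.0045)-t)*10)
for d in(-.06,0,.06): print(proj(p,t+R[:,0]*d-[0,0,t[2]-.0045]))
E
```

```text
[0.4177 0.0151 0.0632]
{'bbox': [271.0, 130.9, 287.3, 304.6], 'confidence': 0.97}
{'centre': [281.5, 222.9], 'confidence': 0.74} [0.0104 0.0196 0.5867]
[278.804  300.2883]
[278.631  224.5922]
[278.4255 134.7362]
```

View pics/w2.png

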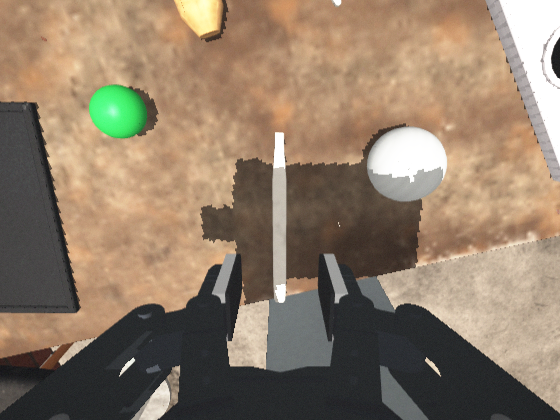

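The punch (280, 132–303) matches the prediction within about 1 mm, so I'm going down to grip it.

{"api": "jog_arm", "payload": {
  "plan": [
    {"dp": [0.01, 0, 0.35], "roll": 0, "fingers": 0.4},
    {"dp": [0.01, 0, 0.55], "roll": 0, "fingers": 0.4},
    {"dp": [0.01, 0, 0.61], "roll": 0, "fingers": 0.4},
    {"dp": [0.01, 0, 0.61], "roll": 0, "fingers": 0.4},
    {"dp": [0.01, 0, 0.61], "roll": 0, "fingers": 0.0},
    {"dp": [0.01, 0, 0.61], "roll": 0, "fingers": 0.0},
    {"dp": [0.01, 0, 0.61], "roll": 0, "fingers": 0.0},
    {"dp": [0.01, 0, 0.61], "roll": 0, "fingers": 0.0},
    {"dp": [0.01, 0, 0.61], "roll": 0, "fingers": 0.0}
  ],
  "squeeze": 80
}}

```text
t: 5.38
position: [0.4177, 0.0151, 0.0014]
orientation: [[0.969, -0.245, 0.002], [-0.245, -0.969, -0.0], [0.002, 0.0, -1.0]]
force: [-1.2, 0.5, 6.4]
finger_gap: 0.077
grasp_force: 78.7
```

{"api": "jog_arm", "payload": {
  "plan": [
    {"dp": [0, 0, -0.3], "roll": 0, "fingers": 0.0},
    {"dp": [0, 0, -0.7], "roll": 0, "fingers": 0.0},
    {"dp": [0, 0, -1.0], "roll": 0, "fingers": 0.0},
    {"dp": [0, 0, -1.0], "roll": 0, "fingers": 0.0}
  ]
}}

```text
t: 5.88
position: [0.419, 0.0149, 0.1028]
orientation: [[0.969, -0.245, 0.006], [-0.245, -0.969, -0.001], [0.006, -0.0, -1.0]]
force: [0.0, 0.3, -0.5]
finger_gap: 0.071
grasp_force: 78.6
```

{"api": "jog_arm", "payload": {
  "plan": [
    {"dp": [0.3, 0.4, -0.3], "roll": -0.02, "fingers": 0.0},
    {"dp": [0.6, 0.8, -0.6], "roll": -0.045, "fingers": 0.0},
    {"dp": [0.75, 1.0, -0.8], "roll": -0.07, "fingers": 0.0},
    {"dp": [0.75, 1.0, -0.8], "roll": -0.088, "fingers": 0.0},
    {"dp": [0.75, 1.0, -0.8], "roll": -0.088, "fingers": 0.0}
  ]
}}

```text
t: 6.5
position: [0.4646, -0.1001, 0.1793]
orientation: [[0.954, 0.299, -0.002], [0.299, -0.954, 0.001], [-0.001, -0.001, -1.0]]
force: [-1.3, -0.5, -1.1]
finger_gap: 0.074
grasp_force: 78.7
```

{"api": "jog_arm", "payload": {
  "plan": [
    {"dp": [0.05, 0.5, 0], "roll": 0, "fingers": 0.0},
    {"dp": [0.1, 1.0, 0], "roll": 0, "fingers": 0.0},
    {"dp": [0.1, 1.0, 0], "roll": 0, "fingers": 0.0},
    {"dp": [0.1, 1.0, 0], "roll": 0, "fingers": 0.0}
  ]
}}

```text
t: 7.0
position: [0.5038, -0.1913, 0.1791]
orientation: [[0.954, 0.299, -0.002], [0.299, -0.954, 0.002], [-0.002, -0.003, -1.0]]
force: [-0.2, -0.2, -1.0]
finger_gap: 0.073
grasp_force: 78.8
```

```bash
cat > look.py <<'E'
from h import *
import sys
np.set_printoptions(precision=4,suppress=True)
s=arm.state(); R=np.array(s["orientation"]);t=np.array(s["position"]);print(s["t"],t,s["finger_gap"])
p=arm.read_camera("wrist"); save(p,sys.argv[1])
print(np.array(p["origin"]),np.array(p["orientation"]).round(3).tolist())
P={}
for l in ("punch_center","tray","tray_handle","tray_clip","tray_pocket"):
    for r in arm.place_of(p,l)[:2]:
        X=onz(p,r["centre"],Z[l] if l[0]=="t" else t[2]+.003); P.setdefault(l,X)
        print(l,round(r["confidence"],2),np.array(r["centre"]).round(0),X)
E
python3 look.py w3
```

```text
7.0 [ 0.5038 -0.1913  0.1791] 0.07328532466000862
[ 0.5782 -0.1685  0.322 ] [[0.298, -0.908, -0.296], [-0.955, -0.284, -0.09], [-0.003, 0.31, -0.951]]
punch_center 0.55 [282. 266.] [ 0.5056 -0.1919  0.1821]
punch_center 0.54 [257. 207.] [ 0.5315 -0.1716  0.1821]
tray 0.83 [316. 199.] [ 0.4977 -0.2328  0.    ]
tray_handle 0.69 [323. 222.] [ 0.4957 -0.2335  0.064 ]
tray_clip 0.73 [394. 208.] [ 0.5188 -0.3035  0.0265]
tray_clip 0.22 [281. 264.] [ 0.4268 -0.2164  0.0265]
tray_pocket 0.84 [257. 206.] [ 0.4784 -0.1748  0.02  ]
```

View pics/w3.png

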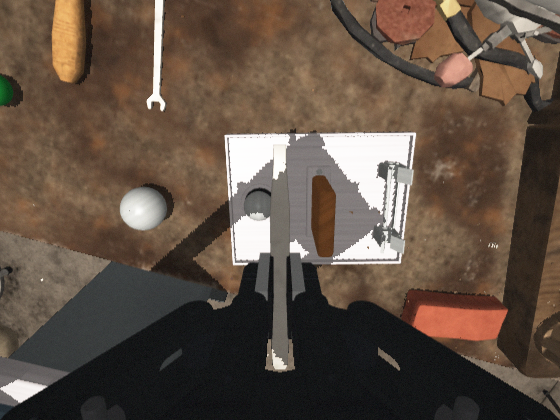

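The wrist image shows tray corners at about (225,136), (414,133), (402,263) and (233,265), and the clip at (394,208). The punch is held along column 280, rows 146–368. Next I fit the tray pose from the corners.

```bash
cat > fit.py <<'E'
from h import *
import glob
from scipy.optimize import least_squares
np.set_printoptions(precision=4,suppress=True)
s=arm.state(); R=np.array(s["orientation"]);t=np.array(s["position"])
p=arm.read_camera("wrist"); im=p["color"].astype(int)
# white tray mask: bright & low saturation; hull -> quad
hsv=cv2.cvtColor(p["color"],cv2.COLOR_RGB2HSV)
m=((hsv[...,1]<30)&(hsv[...,2]>90)).astype(np.uint8); m[270:]=0; m[:,:180]=0;m[:110]=0; m[:,440:]=0
m=cv2.morphologyEx(m,cv2.MORPH_OPEN,np.ones((3,3)))
n,lab,st,_=cv2.connectedComponentsWithStats(m)
ys,xs=np.nonzero(np.isin(lab,[i for i in range(1,n) if st[i,4]>150]))
pts=np.c_[xs,ys]
q=[pts[np.argmin(pts@np.array(d))] for d in((1,1),(-1,1),(-1,-1),(1,-1))]
print(q)
def cor(v,z=.012):
    c,sn=np.cos(v[2]),np.sin(v[2]); A=np.array([[c,-sn],[sn,c]])
    return [np.r_[A@np.array(o)+v[:2],z] for o in((.07,.092),(.07,-.092),(-.07,-.092),(-.07,.092))]
Q=np.array([(225,135),(414.5,133),(402.5,263.5),(232.5,265.5)])
for qq in (Q,np.array(q,float)):
    r=least_squares(lambda v:(np.array([proj(p,X) for X in cor(v)])-qq).ravel(),[.497,-.232,.3],loss="soft_l1")
    v=r.x; print(v[:2],np.degrees(v[2]),r.fun.round(1))
    c,sn=np.cos(v[2]),np.sin(v[2]); print("clip",v[:2]+.07*np.array([sn,-c]),"tool deg",np.degrees(np.arctan2(R[1,0],R[0,0])))
for d in(-.06,0,.06): print(proj(p,t+R[:,0]*d-R[:,2]*.008), proj(p,t+R[:,0]*d+R[:,2]*.001))
E
python3 fit.py
```

```text
[array([225, 135]), array([413, 134]), array([398, 263]), array([232, 264])]
[ 0.4977 -0.2355] 18.206533353091228 [-0.5  0.4  1.3 -0.2 -1.9 -0.1  0.5 -0.1]
clip [ 0.5196 -0.302 ] tool deg 17.522087948219134
[ 0.4973 -0.2341] 17.762750550461636 [-1.4 -0.4  1.8 -0.4  0.7  0.9 -0.8  0.8]
clip [ 0.5187 -0.3008] tool deg 17.522087948219134
[279.7795 372.3394] [279.7668 359.553 ]
[279.65  273.827] [279.6427 264.811 ]
[279.4847 148.1368] [279.4864 145.5012]
```

{"api": "jog_arm", "payload": {
  "plan": [
    {"dp": [-0.1, 0.5, 0], "roll": -0.001, "fingers": 0.0},
    {"dp": [-0.18, 1.0, 0.1], "roll": -0.001, "fingers": 0.0},
    {"dp": [-0.18, 1.0, 0.4], "roll": -0.001, "fingers": 0.0},
    {"dp": [-0.18, 1.0, 0.4], "roll": -0.001, "fingers": 0.0}
  ]
}}

```text
t: 7.85
position: [0.5159, -0.2922, 0.1379]
orientation: [[0.952, 0.305, -0.004], [0.305, -0.952, 0.004], [-0.003, -0.005, -1.0]]
force: [-0.1, 0.5, 0.1]
finger_gap: 0.073
grasp_force: 78.9
```

{"api": "jog_arm", "payload": {
  "plan": [
    {"dp": [0, 0.1, 0.3], "roll": 0, "fingers": 0.0},
    {"dp": [0, 0.1, 0.55], "roll": 0, "fingers": 0.0},
    {"dp": [0, 0.1, 0.55], "roll": 0, "fingers": 0.0},
    {"dp": [0, 0.1, 0.55], "roll": 0, "fingers": 0.0}
  ]
}}

```text
t: 8.35
position: [0.5215, -0.3028, 0.0871]
orientation: [[0.952, 0.307, 0.002], [0.307, -0.952, -0.001], [0.001, 0.002, -1.0]]
force: [0.5, -0.6, -0.6]
finger_gap: 0.076
grasp_force: 78.9
```

```bash
python3 look.py w4
```

```text
8.35 [ 0.5215 -0.3028  0.0871] 0.07557837878654287
[ 0.5952 -0.2788  0.2303] [[0.306, -0.906, -0.292], [-0.952, -0.291, -0.096], [0.002, 0.307, -0.952]]
punch_center 0.86 [280. 264.] [ 0.5243 -0.3021  0.0901]
tray 0.96 [182. 216.] [ 0.4946 -0.2329  0.    ]
tray_handle 0.91 [151. 251.] [ 0.4961 -0.2332  0.064 ]
tray_clip 0.6 [277. 226.] [ 0.5188 -0.3019  0.0265]
tray_pocket 0.51 [282. 266.] [ 0.4876 -0.3159  0.02  ]
```

View pics/w4.png

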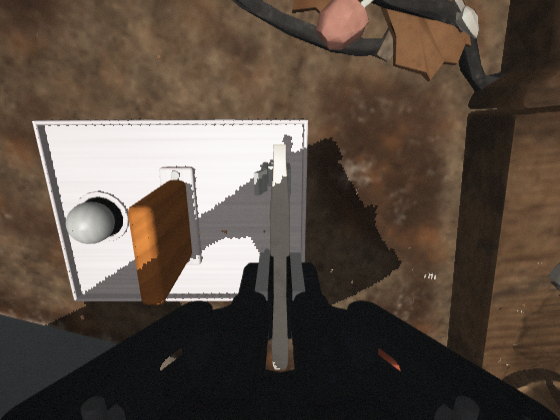

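```bash
cat > fit2.py <<'E'
from h import *
from scipy.optimize import least_squares
np.set_printoptions(precision=4,suppress=True)
s=arm.state(); R=np.array(s["orientation"]);t=np.array(s["position"])
p=arm.read_camera("wrist")
L=lambda v,x,y:np.array([np.cos(v[2])*x-np.sin(v[2])*y+v[0],np.sin(v[2])*x+np.cos(v[2])*y+v[1]])
K=[(-.0+.07,.092,.012,35,122),(.07,-.092,.012,308,121),(-.07,.092,.012,75,301)]
r=least_squares(lambda v:np.ravel([proj(p,[*L(v,x,y),z])-[a,b] for x,y,z,a,b in K]),[.497,-.232,.3])
v=r.x;print(v,np.degrees(v[2]),r.fun)
for n,x,y,z in(("clip",0,-.07,.0265),("st",.041,-.07,.045),("handtop+",.03,0,.076),("handtop-",-.03,0,.076),("ball",0,.06,.02)):
    X=np.r_[L(v,x,y),z]; print(n,X,proj(p,X))
X=np.r_[L(v,0,-.07),t[2]]; print("shift tool x10:",R.T@(X-t)*10,"roll",-(np.degrees(v[2]-np.arctan2(R[1,0],R[0,0])))/360)
E
python3 fit2.py
```

```text
[ 0.4964 -0.2358  0.3114] 17.840409858745783 [-2.264  -0.6119  2.3253  0.0212 -0.0675  1.7317]
clip [ 0.5178 -0.3024  0.0265] [277.3935 227.4605]
st [ 0.5568 -0.2899  0.045 ] [277.0024 174.5072]
handtop+ [ 0.5249 -0.2266  0.076 ] [139.3264 208.7195]
handtop- [ 0.4678 -0.245   0.076 ] [153.8333 309.0801]
ball [ 0.478  -0.1787  0.02  ] [ 93.5051 224.3601]
shift tool x10: [-0.0287 -0.0147 -0.    ] roll 2.8759229792695842e-06
```

{"api": "jog_arm", "payload": {
  "plan": [
    {"dp": [-0.025, -0.015, 0.15], "roll": 0, "fingers": 0.0},
    {"dp": [-0.025, -0.015, 0.35], "roll": 0, "fingers": 0.0},
    {"dp": [-0.025, -0.015, 0.36], "roll": 0, "fingers": 0.0},
    {"dp": [-0.025, -0.015, 0.36], "roll": 0, "fingers": 0.0}
  ]
}}

```text
t: 9.2
position: [0.5177, -0.3021, 0.0491]
orientation: [[0.952, 0.306, -0.0], [0.306, -0.952, 0.0], [-0.0, -0.0, -1.0]]
force: [1.1, -0.6, 0.1]
finger_gap: 0.074
grasp_force: 78.9
```

{"api": "jog_arm", "payload": {
  "plan": [
    {"dp": [0, 0, 0.02], "roll": 0, "fingers": 0.0},
    {"dp": [0, 0, 0.04], "roll": 0, "fingers": 0.0},
    {"dp": [0, 0, 0.06], "roll": 0, "fingers": 0.0},
    {"dp": [0, 0, 0.08], "roll": 0, "fingers": 0.0},
    {"dp": [0, 0, 0.1], "roll": 0, "fingers": 0.0},
    {"dp": [0, 0, 0.1], "roll": 0, "fingers": 0.0}
  ]
}}

```text
t: 9.95
position: [0.5176, -0.3017, 0.039]
orientation: [[0.952, 0.306, -0.001], [0.306, -0.952, 0.001], [-0.0, -0.001, -1.0]]
force: [-0.1, 1.4, -0.6]
finger_gap: 0.076
grasp_force: 78.9
```

{"api": "jog_arm", "payload": {
  "plan": [
    {"dp": [0, 0, 0.02], "roll": 0, "fingers": 0.0},
    {"dp": [0, 0, 0.04], "roll": 0, "fingers": 0.0},
    {"dp": [0, 0, 0.06], "roll": 0, "fingers": 0.0},
    {"dp": [0, 0, 0.08], "roll": 0, "fingers": 0.0},
    {"dp": [0, 0, 0.08], "roll": 0, "fingers": 0.0}
  ]
}}

```text
t: 10.58
position: [0.5175, -0.3017, 0.0309]
orientation: [[0.952, 0.306, -0.001], [0.306, -0.952, 0.001], [-0.0, -0.001, -1.0]]
force: [-1.2, 3.1, -0.5]
finger_gap: 0.075
grasp_force: 79.0
```

{"api": "jog_arm", "payload": {
  "plan": [
    {"dp": [0, 0, 0.02], "roll": 0, "fingers": 0.0},
    {"dp": [0, 0, 0.04], "roll": 0, "fingers": 0.0},
    {"dp": [0, 0, 0.06], "roll": 0, "fingers": 0.0},
    {"dp": [0, 0, 0.07], "roll": 0, "fingers": 0.0},
    {"dp": [0, 0, 0.07], "roll": 0, "fingers": 0.0}
  ]
}}

```text
t: 11.2
position: [0.5175, -0.3018, 0.0239]
orientation: [[0.952, 0.306, -0.001], [0.306, -0.952, 0.001], [-0.0, -0.001, -1.0]]
force: [-0.4, 3.0, -2.6]
finger_gap: 0.074
grasp_force: 78.8
```

{"api": "jog_arm", "payload": {
  "plan": [
    {"dp": [0, 0, 0.01], "roll": 0, "fingers": 0.0},
    {"dp": [0, 0, 0.015], "roll": 0, "fingers": 0.0},
    {"dp": [0, 0, 0.015], "roll": 0, "fingers": 0.0}
  ]
}}

```text
t: 11.58
position: [0.5177, -0.302, 0.0234]
orientation: [[0.952, 0.306, -0.0], [0.306, -0.952, 0.0], [-0.0, -0.0, -1.0]]
force: [-3.2, 4.1, 5.1]
finger_gap: 0.073
grasp_force: 79.6
```

```bash
python3 - <<'E'
from h import *
t=arm.read_camera("wrist")
s=arm.state(); print(s["t"],s["position"],s["force"],s["moment"])
p=arm.read_camera("side"); q=arm.read_camera("top")
a=cv2.resize(p["color"][160:240,270:370],None,fx=5,fy=5,interpolation=2)
b=t["color"][60:360,20:420]
a=cv2.resize(a,(400,320)); 
b=cv2.resize(b,(400,300)); c=cv2.resize(q["color"][150:250,335:460],(400,320))
cv2.imwrite("pics/c1.png",np.vstack([np.hstack([a,c]),np.hstack([b,b*0])])[:600,:,::-1])
E
```

```text
11.625 [ 0.51762663 -0.30194058  0.02342287] [-2.80463071  3.81885993  4.78862235] [0.77043097 0.47060678 0.07391507]
```

View pics/c1.png

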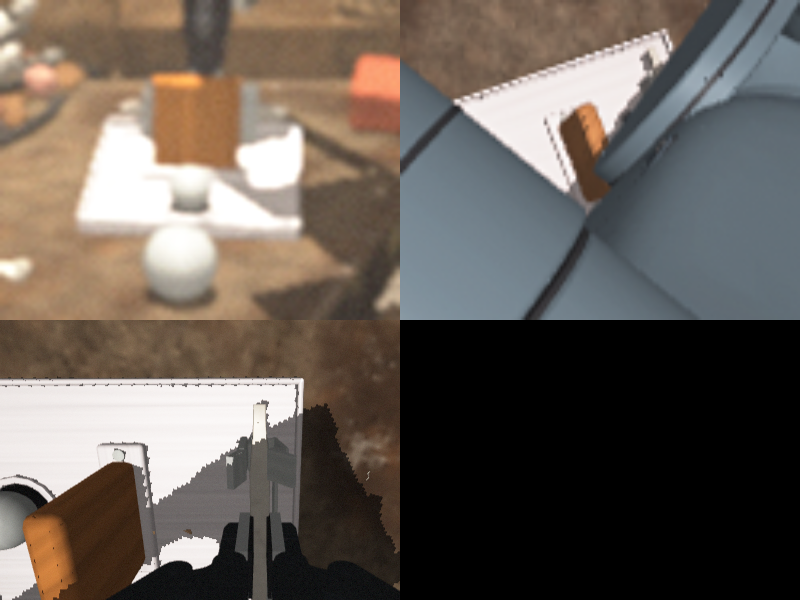

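Force and depth indicate the punch is bottomed on the rests (TCP z = 0.0234, the expected seated height). The wrist crop shows it between the stations. I'll press a little more, release, rise and check.

{"api": "jog_arm", "payload": {
  "plan": [
    {"dp": [0, 0, 0.01], "roll": 0, "fingers": 0.0},
    {"dp": [0, 0, 0.01], "roll": 0, "fingers": 0.0}
  ]
}}

```text
t: 11.98
position: [0.5177, -0.302, 0.0234]
orientation: [[0.952, 0.306, 0.0], [0.306, -0.952, -0.0], [-0.0, 0.0, -1.0]]
force: [-4.7, 4.7, 11.6]
finger_gap: 0.074
grasp_force: 80.5
```

{"api": "jog_arm", "payload": {
  "plan": [
    {"dp": [0, 0, -0.01], "roll": 0, "fingers": 0.2},
    {"dp": [0, 0, -0.01], "roll": 0, "fingers": 0.25},
    {"dp": [0, 0, -0.01], "roll": 0, "fingers": 0.25},
    {"dp": [0, 0, -0.01], "roll": 0, "fingers": 0.25}
  ]
}}

```text
t: 12.48
position: [0.5179, -0.3024, 0.0227]
orientation: [[0.952, 0.306, 0.0], [0.306, -0.952, -0.0], [0.0, 0.0, -1.0]]
force: [0.5, 0.0, -0.2]
finger_gap: 0.247
grasp_force: 0.0
```

{"api": "jog_arm", "payload": {
  "plan": [
    {"dp": [0, 0, -0.1], "roll": 0, "fingers": 0.25},
    {"dp": [0, 0, -0.3], "roll": 0, "fingers": 0.25},
    {"dp": [0, 0, -0.7], "roll": 0, "fingers": 0.25},
    {"dp": [0, 0, -1.0], "roll": 0, "fingers": 0.25},
    {"dp": [0, 0, -1.0], "roll": 0, "fingers": 0.25}
  ]
}}

```text
t: 13.1
position: [0.5195, -0.3035, 0.1264]
orientation: [[0.952, 0.306, 0.005], [0.306, -0.952, -0.004], [0.003, 0.006, -1.0]]
force: [-0.0, -0.9, 0.7]
finger_gap: 0.249
grasp_force: 0.0
```

{"api": "jog_arm", "payload": {
  "plan": [
    {"dp": [0, -0.3, -0.2], "roll": 0, "fingers": 0.5},
    {"dp": [0, -0.7, -0.4], "roll": 0, "fingers": 0.5},
    {"dp": [0, -0.7, -0.4], "roll": 0, "fingers": 0.5},
    {"dp": [0, -0.7, -0.4], "roll": 0, "fingers": 0.5}
  ]
}}

```text
t: 13.6
position: [0.4963, -0.2356, 0.1623]
orientation: [[0.952, 0.307, -0.0], [0.307, -0.952, -0.0], [-0.0, 0.0, -1.0]]
force: [-0.3, -0.4, -0.0]
finger_gap: 0.499
grasp_force: 0.0
```

```bash
python3 look.py w5; python3 - <<'E'
import cv2
a=cv2.imread("pics/w5.png"); cv2.imwrite("pics/w5c.png",cv2.resize(a[110:310,180:460],(784,560)))
E
```

```text
13.6 [ 0.4963 -0.2356  0.1623] 0.4992317609267178
[ 0.5703 -0.2118  0.3054] [[0.306, -0.906, -0.294], [-0.952, -0.291, -0.094], [0.0, 0.308, -0.951]]
punch_center 0.86 [354. 189.] [ 0.5455 -0.2556  0.1653]
tray 0.68 [280. 183.] [ 0.4996 -0.2349  0.    ]
tray_handle 0.64 [278. 203.] [ 0.4981 -0.2336  0.064 ]
tray_clip 0.94 [356. 192.] [ 0.5193 -0.3016  0.0265]
tray_pocket 0.69 [213. 190.] [ 0.4791 -0.1759  0.02  ]
```

View pics/w5c.png

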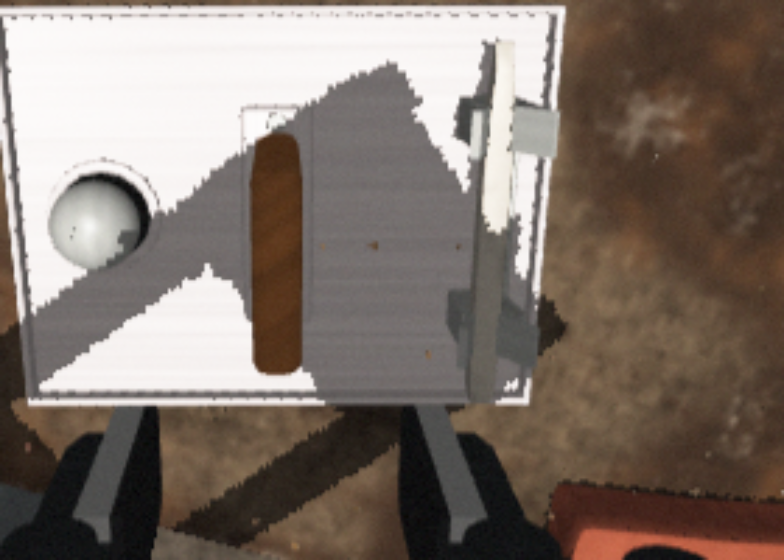

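```bash
python3 - <<'E'
from h import *
from scipy.optimize import least_squares
np.set_printoptions(precision=4,suppress=True)
s=arm.state(); R=np.array(s["orientation"]);t=np.array(s["position"])
p=arm.read_camera("wrist")
f=lambda c:(180+c[0]/2.8,110+c[1]/2.8)
L=lambda v,x,y:np.array([np.cos(v[2])*x-np.sin(v[2])*y+v[0],np.sin(v[2])*x+np.cos(v[2])*y+v[1]])
K=[(.07,-.092,.012,*f((565,8))),(-.07,-.092,.012,*f((528,404))),(-.07,.092,.012,*f((30,404))),(.07,.092,.012,*f((0,8)))]
r=least_squares(lambda v:np.ravel([proj(p,[*L(v,x,y),z])-[a,b] for x,y,z,a,b in K]),[.497,-.232,.3])
v=r.x;print(v,np.degrees(v[2]),r.fun)
g=lambda X:(proj(p,X)-[180,110])*2.8
for n,x,y,z in(("end+ top",.06,-.07,.031),("end- top",-.06,-.07,.031),("end- bot",-.06,-.07,.022),("st+out",.041,-.07,.045),("st+in",.027,-.07,.045),("st-in",-.027,-.07,.045),("st-out",-.041,-.07,.045),("pw top R",.034,-.075,.031),("pw top L",.034,-.065,.031),("hand+",.03,0,.076),("hand-",-.03,0,.076),("ball",0,.06,.02)):
    print(n,g([*L(v,x,y),z]))
print("handle tool shift",R.T@(np.r_[v[:2],t[2]]-t)*10)
E
```

```text
[ 0.497  -0.2363  0.3065] 17.558876560095527 [ 2.437  -0.0107  1.3163  1.1336 -0.5361  0.6126 -3.1149 -0.6286]
end+ top [514.8722  44.1794]
end- top [485.0249 405.8171]
end- bot [479.3787 394.2131]
st+out [521.4544 114.423 ]
st+in [517.3322 161.9045]
st-in [502.6255 331.3014]
st-out [499.0945 371.973 ]
pw top R [523.8955 130.8752]
pw top L [491.546  130.7796]
hand+ [281.5446 172.4484]
hand- [280.7365 381.3089]
ball [100.4843 226.6291]
handle tool shift [ 0.0056  0.0051 -0.    ]
```

The punch ends (crop rows 40 and 400) match the centred prediction within about 1 mm, and the ball is still in its pocket. The handle is directly below, so I'm going down to grip it.

{"api": "jog_arm", "payload": {
  "plan": [
    {"dp": [0.01, 0, 0.3], "roll": 0, "fingers": 0.45},
    {"dp": [0.01, 0, 0.6], "roll": 0, "fingers": 0.45},
    {"dp": [0.01, 0, 0.8], "roll": 0, "fingers": 0.45},
    {"dp": [0.01, 0, 0.8], "roll": 0, "fingers": 0.45}
  ],
  "squeeze": 80
}}

```text
t: 14.45
position: [0.4962, -0.2345, 0.0811]
orientation: [[0.952, 0.306, -0.003], [0.306, -0.952, 0.002], [-0.002, -0.003, -1.0]]
force: [0.4, 0.3, 0.1]
finger_gap: 0.452
grasp_force: 0.0
```

{"api": "jog_arm", "payload": {
  "plan": [
    {"dp": [0, 0, 0.15], "roll": 0, "fingers": 0.45},
    {"dp": [0, 0, 0.3], "roll": 0, "fingers": 0.45},
    {"dp": [0, 0, 0.37], "roll": 0, "fingers": 0.45},
    {"dp": [0, 0, 0.37], "roll": 0, "fingers": 0.45},
    {"dp": [0, 0, 0.37], "roll": 0, "fingers": 0.35},
    {"dp": [0, 0, 0.37], "roll": 0, "fingers": 0.3},
    {"dp": [0, 0, 0.37], "roll": 0, "fingers": 0.25},
    {"dp": [0, 0, 0.37], "roll": 0, "fingers": 0.2},
    {"dp": [0, 0, 0.37], "roll": 0, "fingers": 0.15},
    {"dp": [0, 0, 0.37], "roll": 0, "fingers": 0.1},
    {"dp": [0, 0, 0.37], "roll": 0, "fingers": 0.0},
    {"dp": [0, 0, 0.37], "roll": 0, "fingers": 0.0}
  ]
}}

```text
t: 15.95
position: [0.4973, -0.235, 0.0462]
orientation: [[0.952, 0.306, 0.0], [0.306, -0.952, 0.0], [0.0, -0.0, -1.0]]
force: [-1.5, 2.0, 5.4]
finger_gap: 0.152
grasp_force: 78.6
```

{"api": "jog_arm", "payload": {
  "plan": [
    {"dp": [0, 0, -0.02], "roll": 0, "fingers": 0.0},
    {"dp": [0, 0, -0.06], "roll": 0, "fingers": 0.0},
    {"dp": [0, 0, -0.13], "roll": 0, "fingers": 0.0},
    {"dp": [0, 0, -0.22], "roll": 0, "fingers": 0.0},
    {"dp": [0, 0, -0.33], "roll": 0, "fingers": 0.0},
    {"dp": [0, 0, -0.46], "roll": 0, "fingers": 0.0},
    {"dp": [0, 0, -0.6], "roll": 0, "fingers": 0.0},
    {"dp": [0, 0, -0.73], "roll": 0, "fingers": 0.0},
    {"dp": [0, 0, -0.84], "roll": 0, "fingers": 0.0},
    {"dp": [0, 0, -0.92], "roll": 0, "fingers": 0.0},
    {"dp": [0, 0, -0.98], "roll": 0, "fingers": 0.0},
    {"dp": [0, 0, -1.0], "roll": 0, "fingers": 0.0}
  ]
}}

```text
t: 17.45
position: [0.4974, -0.2352, 0.1461]
orientation: [[0.952, 0.306, 0.0], [0.306, -0.952, -0.0], [0.0, 0.0, -1.0]]
force: [-0.2, 0.8, -7.1]
finger_gap: 0.146
grasp_force: 78.0
```

```bash
python3 - <<'E'
from h import *
s=arm.state(); print(s["t"],s["position"],s["force"],s["moment"],s["finger_gap"])
t=arm.read_camera("wrist");p=arm.read_camera("side")
print([ (r["confidence"],r["centre"]) for r in arm.place_of(t,"ball_center")])
a=cv2.resize(p["color"][130:240,260:400],(420,330))
cv2.imwrite("pics/c2.png",np.hstack([a,cv2.resize(t["color"],(380,330))])[:,:,::-1])
E
```

```text
17.45 [ 0.49735179 -0.23520619  0.14605755] [-0.24343168  0.7522894  -7.05067446] [-0.00923904  0.02097012  0.02145172] 0.14612418115833492
[(0.85, [175.6, 241.0]), (0.6, [83.2, 198.2])]
```

View pics/c2.png

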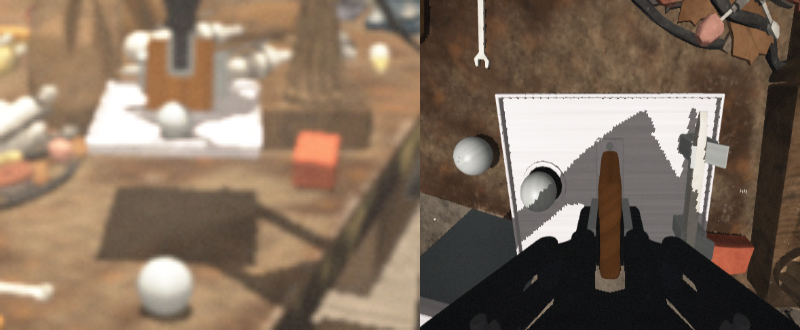

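The tray hangs level with the ball in its pocket and the punch in the clip. I'm carrying it smoothly to the mat.

{"api": "jog_arm", "payload": {
  "plan": [
    {"dp": [0.003, -0.01, 0], "roll": 0, "fingers": 0.0},
    {"dp": [0.01, -0.036, 0], "roll": 0, "fingers": 0.0},
    {"dp": [0.02, -0.072, 0], "roll": 0, "fingers": 0.0},
    {"dp": [0.035, -0.126, 0], "roll": 0, "fingers": 0.0},
    {"dp": [0.055, -0.198, 0], "roll": 0, "fingers": 0.0},
    {"dp": [0.08, -0.288, 0], "roll": 0, "fingers": 0.0},
    {"dp": [0.108, -0.389, 0], "roll": 0, "fingers": 0.0},
    {"dp": [0.136, -0.49, 0], "roll": 0, "fingers": 0.0},
    {"dp": [0.165, -0.594, 0], "roll": 0, "fingers": 0.0},
    {"dp": [0.193, -0.695, 0], "roll": 0, "fingers": 0.0},
    {"dp": [0.222, -0.799, 0], "roll": 0, "fingers": 0.0},
    {"dp": [0.25, -0.9, 0], "roll": 0, "fingers": 0.0}
  ]
}}

```text
t: 19.1
position: [0.4935, -0.1411, 0.1458]
orientation: [[0.952, 0.306, 0.0], [0.306, -0.952, 0.0], [0.0, -0.0, -1.0]]
force: [0.7, -0.2, -6.5]
finger_gap: 0.145
grasp_force: 78.0
```

{"api": "jog_arm", "payload": {
  "plan": [
    {"dp": [0.028, -0.1, 0], "roll": 0, "fingers": 0.0},
    {"dp": [0.056, -0.2, 0], "roll": 0, "fingers": 0.0},
    {"dp": [0.083, -0.3, 0], "roll": 0, "fingers": 0.0},
    {"dp": [0.111, -0.4, 0], "roll": 0, "fingers": 0.0},
    {"dp": [0.139, -0.5, 0], "roll": 0, "fingers": 0.0},
    {"dp": [0.167, -0.6, 0], "roll": 0, "fingers": 0.0},
    {"dp": [0.194, -0.7, 0], "roll": 0, "fingers": 0.0},
    {"dp": [0.222, -0.8, 0], "roll": 0, "fingers": 0.0},
    {"dp": [0.25, -0.9, 0], "roll": 0, "fingers": 0.0}
  ]
}}

```text
t: 20.23
position: [0.4898, -0.0478, 0.1458]
orientation: [[0.952, 0.306, 0.0], [0.306, -0.952, 0.0], [0.0, 0.0, -1.0]]
force: [0.2, 0.5, -6.5]
finger_gap: 0.151
grasp_force: 78.0
```

{"api": "jog_arm", "payload": {
  "plan": [
    {"dp": [0.028, -0.1, 0], "roll": 0, "fingers": 0.0},
    {"dp": [0.056, -0.2, 0], "roll": 0, "fingers": 0.0},
    {"dp": [0.083, -0.3, 0], "roll": 0, "fingers": 0.0},
    {"dp": [0.111, -0.4, 0], "roll": 0, "fingers": 0.0},
    {"dp": [0.139, -0.5, 0], "roll": 0, "fingers": 0.0},
    {"dp": [0.167, -0.6, 0], "roll": 0, "fingers": 0.0},
    {"dp": [0.194, -0.7, 0], "roll": 0, "fingers": 0.0},
    {"dp": [0.222, -0.8, 0], "roll": 0, "fingers": 0.0},
    {"dp": [0.25, -0.9, 0], "roll": 0, "fingers": 0.0}
  ]
}}

```text
t: 21.35
position: [0.486, 0.0455, 0.1458]
orientation: [[0.952, 0.306, 0.0], [0.306, -0.952, 0.0], [0.0, 0.0, -1.0]]
force: [-0.0, 0.5, -6.7]
finger_gap: 0.153
grasp_force: 78.0
```

{"api": "jog_arm", "payload": {
  "plan": [
    {"dp": [0.028, -0.1, 0], "roll": 0, "fingers": 0.0},
    {"dp": [0.056, -0.2, 0], "roll": 0, "fingers": 0.0},
    {"dp": [0.083, -0.3, 0], "roll": 0, "fingers": 0.0},
    {"dp": [0.111, -0.4, 0], "roll": 0, "fingers": 0.0},
    {"dp": [0.139, -0.5, 0], "roll": 0, "fingers": 0.0},
    {"dp": [0.167, -0.6, 0], "roll": 0, "fingers": 0.0},
    {"dp": [0.194, -0.7, 0], "roll": 0, "fingers": 0.0},
    {"dp": [0.222, -0.8, 0], "roll": 0, "fingers": 0.0},
    {"dp": [0.25, -0.9, 0], "roll": 0, "fingers": 0.0}
  ]
}}

```text
t: 22.48
position: [0.4822, 0.1389, 0.1458]
orientation: [[0.952, 0.306, 0.0], [0.306, -0.952, -0.0], [0.0, 0.0, -1.0]]
force: [-0.2, -0.3, -7.2]
finger_gap: 0.148
grasp_force: 78.0
```

{"api": "jog_arm", "payload": {
  "plan": [
    {"dp": [0.028, -0.1, 0], "roll": 0, "fingers": 0.0},
    {"dp": [0.056, -0.2, 0], "roll": 0, "fingers": 0.0},
    {"dp": [0.083, -0.3, 0], "roll": 0, "fingers": 0.0},
    {"dp": [0.111, -0.4, 0], "roll": 0, "fingers": 0.0},
    {"dp": [0.139, -0.5, 0], "roll": 0, "fingers": 0.0},
    {"dp": [0.164, -0.59, 0], "roll": 0, "fingers": 0.0},
    {"dp": [0.186, -0.67, 0], "roll": 0, "fingers": 0.0},
    {"dp": [0.206, -0.74, 0], "roll": 0, "fingers": 0.0},
    {"dp": [0.222, -0.8, 0], "roll": 0, "fingers": 0.0},
    {"dp": [0.236, -0.85, 0], "roll": 0, "fingers": 0.0},
    {"dp": [0.244, -0.88, 0], "roll": 0, "fingers": 0.0},
    {"dp": [0.25, -0.9, 0], "roll": 0, "fingers": 0.0}
  ]
}}

```text
t: 23.98
position: [0.4785, 0.2316, 0.1458]
orientation: [[0.952, 0.306, -0.0], [0.306, -0.952, -0.0], [-0.0, 0.0, -1.0]]
force: [-0.0, -0.5, -6.5]
finger_gap: 0.147
grasp_force: 78.0
```

```bash
python3 - <<'E'
from h import *
np.set_printoptions(precision=4,suppress=True)
s=arm.state(); print(s["t"],s["position"],s["force"],s["moment"],s["finger_gap"])
t=arm.read_camera("wrist");p=arm.read_camera("side")
for q,n in((t,"wrist"),(p,"side")):
  for l in("tray_handle","tray","tray_clip","ball_center"):
    for r in arm.place_of(q,l)[:2]: print(n,l,r["confidence"],r["centre"],onz(q,r["centre"],Z[l]+.1))
a=cv2.resize(p["color"][170:370,130:350],(396,360))
cv2.imwrite("pics/c3.png",np.hstack([a,cv2.resize(t["color"],(400,360))])[:,:,::-1])
E
```

```text
23.975 [0.4785 0.2316 0.1458] [-0.0209 -0.463  -6.5007] [ 0.0064 -0.0149 -0.0065] 0.14690185317392784
wrist tray 0.96 [279.8, 230.6] [0.4789 0.2316 0.1   ]
wrist tray_clip 0.7 [405.7, 246.9] [0.5014 0.1645 0.1265]
wrist ball_center 0.94 [441.1, 205.9] [0.5284 0.1526 0.12  ]
wrist ball_center 0.72 [176.4, 243.0] [0.4609 0.2891 0.12  ]
side tray_handle 0.6 [228.2, 217.1] [0.4726 0.2362 0.164 ]
side tray 0.57 [229.3, 250.5] [0.4785 0.2324 0.1   ]
side tray_clip 0.83 [235.8, 217.2] [0.5082 0.1617 0.1265]
side ball_center 0.76 [317.0, 225.9] [0.3642 0.1239 0.12  ]
```

View pics/c3.png

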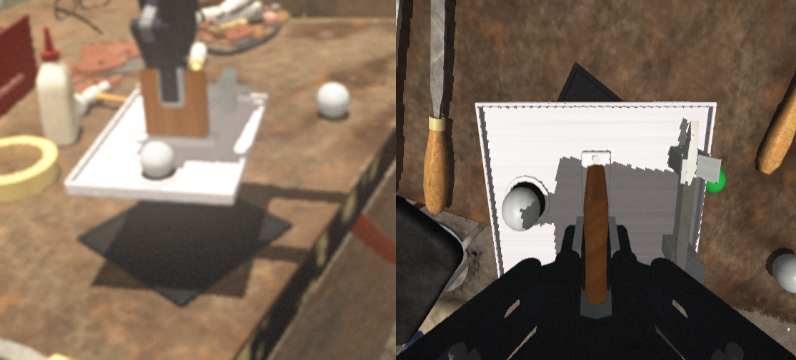

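The tray is level over the mat with the ball in its pocket and the punch clipped. I'll let it settle briefly and hand in.

{"api": "jog_arm", "payload": {
  "plan": [
    {"dp": [0, 0, 0], "roll": 0, "fingers": 0.0},
    {"dp": [0, 0, 0], "roll": 0, "fingers": 0.0},
    {"dp": [0, 0, 0], "roll": 0, "fingers": 0.0},
    {"dp": [0, 0, 0], "roll": 0, "fingers": 0.0}
  ]
}}

```text
t: 24.98
position: [0.4785, 0.2315, 0.1458]
orientation: [[0.952, 0.306, -0.0], [0.306, -0.952, 0.0], [-0.0, -0.0, -1.0]]
force: [0.3, -1.0, -6.4]
finger_gap: 0.149
grasp_force: 78.0
```

```bash
python3 -c "
from cell import arm
print(arm.job_done())"
```

```text
the job is handed in; nothing more can be done
None
```

The job is handed in after about 25 s: the punch is seated in the clip, centred within about 1 mm, with jaw closure inferred from the force and seated height rather than measured. The ball is in its pocket, and the tray is held level and still over the middle of the mat, its underside about 10 cm above the bench.

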